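Put returned hole saws back in stacks

ROBOT

A 6-joint arm with a two-finger parallel gripper is mounted at the origin on the work surface. World frame = base frame: x ahead of the robot, y to its left, z up, the work surface at z = 0. Lengths are in m, angles in rad, forces in N, time in s.
With the tool pointing down it reaches from about 0.425 to 0.95 m from the base axis. Payload 3.5 kg.
Tool frame: the origin (TCP) lies at the very end of the fingers, on their centre line; the grasp point (between the pads) lies ctrl.grip_point_offset behind it (ctrl.grip_point_offset is the distance from the TCP to the grasp point, in m); z points along the fingers, y is the direction in which the jaws open and shut (so a half turn about z gives the same grasp; the last joint's range is limited). The gripper opens to 85 mm and grips with 20 to 120 N. Pads are 22 mm wide; open, the fingers measure 114 mm over their backs; the gripper's body (76 mm by 85 mm) begins 54 mm behind the grasp point. The pads swing forward as they close: fully open they stand 13 mm farther back than shut.
Start: joints at [0.973, 0.286, 1.577, -0, 1.279, -0.15], TCP at [0.292, 0.608, 0.231] pointing down, gripper open.
Joint ranges: [-2.77, 2.77], [-0.9, 2.22], [0.21, 2.48], [-1.53, 4.67], [0.24, 2.81], [-2.84, 2.84]. Speed limits (rad/s): [2.79, 2.79, 3.14, 3.14, 3.14, 3.14].

INTERFACE

Orientations are given as a unit quaternion [x, y, z, w].
In Python, from plant import telemetry, imaging, ticket, finder, ctrl gives the robot as it stands. The module is installed in compiled form; this text tells all that it offers.
- The arm moves only by the shell command python3 -m crank 'ROWS' [FORCE]. ROWS is JSON, a list of rows, each a list of 7 numbers: the shift along the tool's x, y, z scaled (see below), then the turn, a rotation vector about the tool's x, y, z scaled (see below), then the opening, from 0 (shut) to 1 (fully open). A call has 1 to 12 rows; each row is the pose to reach, as a shift and turn from the pose commanded when the call began, along the tool's axes at that moment; what a row does not reach only later rows make up. The controller multiplies each number of a shift by 0.15 m and each number of a turn by 90 degrees. A row lasts 1/10 s, in which the tool goes at most 50 mm and 8.59 degrees, less where a joint would pass 70% of its speed; a pose out of reach is approached as far as the arm can. A call with a number of a shift or a turn outside -1 to 1 is refused whole. A call with a gripper value outside its range is refused whole. The fingers move at their own pace and stop on an object; FORCE is the grip in N (left out, the last holds). Time passes only in rows, so rows that repeat a pose let the fingers close. It gives the time, the measured TCP pose, the force and the opening at its end, in the units of the state.
- telemetry.get_state(): the state, without advancing time (a new reading comes with each control period).
- imaging.read_camera(name): name is "side" or "top" or "wrist"; returns a dict with "pixels" (384x512x3 uint8, red, green, blue), "vfov" (degrees; the focal length in pixels is half the picture's height over the tangent of half this angle, whatever the lens; pixels are square), "cx", "cy" (the principal point, pixels), "rvec" (rotation vector, rad) and "tvec" (3), from world to camera coordinates, as OpenCV has them. Camera axes: x right, y down, z forward; pixel columns grow to the right and rows downward; lengths in m; the calibration is good to about 2 mm. A picture is of the moment at which its call begins. There is no depth.
- ticket.sign_off(): hands the job in, once; it reports no verdict.
Trained networks look in a picture, given as the dict that the camera call returned (one of the last four; its "shot" number tells which), for a name from the list of things; names that differ only in an ending like _2 or _b are one class to them, and where a whole thing is asked for, a point or a joint stands for the part that bears it (a point fixed in the world has none). Each returns a list of dicts, best first, with "confidence" (0 to 1); they miss things now and then, are a little off and sometimes report something else, mostly with a low value. They report only what shows in the picture. A call takes as long as a camera call. They do not tell look-alikes from the thing itself.
- finder.masks_of(label, picture): "pixels" (384x512 bool, what is visible of it) and "extent" ([left, top, right, bottom] in pixels, round what is visible of it).
- finder.pinpoint(label, picture): "location" ([row, column] in pixels: a listed point, or the origin of a listed thing).
The state is a dict: "time": time; "qpos": joint angles; "dq": joint speeds; "joint_efforts": joint torques, N m; "eef_pos": TCP position; "tcp_rot": TCP orientation; "contact_force": force on the tool from outside, world axes, zero at the start; "wrist_torque": the same for the moment, N m; "opening": opening from 0.0 (shut) to 1.0 (fully open).
Only numpy, scipy, OpenCV 4.12 (cv2) and the standard library are available. Lean on these libraries where they do the work, as an engineer would, in place of code of your own. Each camera call takes 0.05 s, during which the arm holds its last target.

TASK

Put the returned hole saws away in two neat upright stacks, blue saws in the blue tray and orange saws in the orange tray. In each tray the largest saw goes in the middle of the tray and the others on top of it, centred and in order of size with the smallest on top, all teeth down as they stand now. Set each one down gently without dropping or toppling it, and leave the chuck, the bolt bin and the tape measure where they are.

Things in the scene. Friction and masses are not known exactly. Their poses are not given: they have to be found in the camera images.
- blue_large_center (a point): Loose blue hole saw, the largest of the three blue ones: an upright blue cylinder 62 mm in diameter and 44 mm tall, standing teeth down (steel teeth at the lower rim), flat closed back on top with a small dark arbor hole that is flush. The point is its centre, 22 mm above its underside; z is up along its axis. Weight 0.05 to 0.35 kg. May be gripped anywhere on its side.
- blue_medium_center (a point): Loose blue hole saw, the middle one of the three blue ones: an upright blue cylinder 48 mm in diameter and 44 mm tall, standing teeth down (steel teeth at the lower rim), flat closed back on top with a small dark arbor hole that is flush. The point is its centre, 22 mm above its underside; z is up along its axis. Weight 0.05 to 0.35 kg. May be gripped anywhere on its side.
- blue_small_center (a point): Loose blue hole saw, the smallest of the three blue ones: an upright blue cylinder 34 mm in diameter and 44 mm tall, standing teeth down (steel teeth at the lower rim), flat closed back on top with a small dark arbor hole that is flush. The point is its centre, 22 mm above its underside; z is up along its axis. Weight 0.05 to 0.35 kg. May be gripped anywhere on its side.
- orange_large_center (a point): Loose orange hole saw, the larger of the two orange ones: an upright orange cylinder 58 mm in diameter and 44 mm tall, standing teeth down (steel teeth at the lower rim), flat closed back on top with a small dark arbor hole that is flush. The point is its centre, 22 mm above its underside; z is up along its axis. Weight 0.05 to 0.35 kg. May be gripped anywhere on its side.
- orange_small_center (a point): Loose orange hole saw, the smaller of the two orange ones: an upright orange cylinder 38 mm in diameter and 44 mm tall, standing teeth down (steel teeth at the lower rim), flat closed back on top with a small dark arbor hole that is flush. The point is its centre, 22 mm above its underside; z is up along its axis. Weight 0.05 to 0.35 kg. May be gripped anywhere on its side.
- blue_tray: Fixed round shallow blue tray, 98 mm outside diameter, blue rim 6 mm thick and 10 mm high, inside 86 mm wide with a flat black rubber floor 4 mm above the work surface. Origin: centre of its underside, on the work surface; z up.
- orange_tray: Fixed round shallow orange tray, 98 mm outside diameter, orange rim 6 mm thick and 10 mm high, inside 86 mm wide with a flat black rubber floor 4 mm above the work surface. Origin: centre of its underside, on the work surface; z up.
- chuck: Bystander: loose black drill chuck standing upright, 42 mm in diameter, 52 mm tall, steel band. Origin: centre of its underside.
- bolt_bin: Bystander: loose small green open bin holding bolts, 88 x 68 mm (x, y), 40 mm tall. Origin: centre of its underside.
- tape: Bystander: loose yellow tape measure with black sides standing on its edge, 68 x 36 mm (x, y), 62 mm tall. Origin: centre of its underside.
Things that resemble listed ones, but are neither listed nor needed, are in the scene too. Leave any purple, red or white look-alike of the part that bears blue_medium_center alone.

How it is judged:
At the end, for the whole second after the job is handed in: Blue tray: large, medium, small blue saw, bottom to top; orange tray: large, then small. Lowest saw within 13 mm of tray centre, each upper one resting on the one below, centres within 10 mm; all upright (0.08 rad), at rest, released; chuck, bin and tape within 30 mm of their start (horizontal distance between blue_large_center and blue_tray below 0.013 m and z of blue_large_center in the frame of blue_tray between 0.0235 and 0.0295 m and horizontal distance between orange_large_center and orange_tray below 0.013 m and z of orange_large_center in the frame of orange_tray between 0.0235 and 0.0295 m and horizontal distance between blue_medium_center and blue_large_center below 0.01 m and z of blue_medium_center in the frame of blue_large_center between 0.04 and 0.048 m and horizontal distance between blue_small_center and blue_medium_center below 0.01 m and z of blue_small_center in the frame of blue_medium_center between 0.04 and 0.048 m and horizontal distance between orange_small_center and orange_large_center below 0.01 m and z of orange_small_center in the frame of orange_large_center between 0.04 and 0.048 m and angle between each of blue_large_center, blue_medium_center, blue_small_center, orange_large_center, orange_small_center's own z axis and vertical below 0.08 rad and linear speed of each of blue_large, blue_medium, blue_small, orange_large, orange_small below 0.02 m/s and distance of each of chuck, bolt_bin, tape from where it was at the start of the episode below 0.03 m); the robot touches nothing.
It fails at once if a hole saw is tipped over (angle between any of blue_large_center, blue_medium_center, blue_small_center, orange_large_center, orange_small_center's own z axis and vertical above 0.7 rad).
It fails at once if a hole saw is dropped from more than about 25 mm ((linear speed of blue_large above 0.7 m/s and contact force between blue_large and the fingers below 0.05 N) or (linear speed of blue_medium above 0.7 m/s and contact force between blue_medium and the fingers below 0.05 N) or (linear speed of blue_small above 0.7 m/s and contact force between blue_small and the fingers below 0.05 N) or (linear speed of orange_large above 0.7 m/s and contact force between orange_large and the fingers below 0.05 N) or (linear speed of orange_small above 0.7 m/s and contact force between orange_small and the fingers below 0.05 N)).
It fails at once if the chuck, the bolt bin or the tape measure is pushed 30 mm out of its place (distance of any of chuck, bolt_bin, tape from where it was at the start of the episode above 0.03 m).
It also fails if it takes over 136 s, if anything falls off the work surface, if the arm or the gripper's body presses on something with over 40 N, if the wrist force passes 120 N, or if a joint passes its speed limit or range.

## Working session

There is one attempt and no reset: what is moved stays moved. The work goes in short steps, Python scripts to look and compute and a shell command to move; the robot and the scene stay as the last step left them, time stands still between calls to the robot, and variables do not carry over. Pictures are saved under pics/ and viewed, and the job is handed in when it is done.

```bash
mkdir -p pics; ls
cat > h.py <<'E'
from plant import telemetry, imaging, ticket, finder, ctrl
import numpy as np, cv2
from scipy.spatial.transform import Rotation as R
def save(p,name): cv2.imwrite('pics/'+name, cv2.cvtColor(p['pixels'],cv2.COLOR_RGB2BGR))
def cam(p):
    f=192/np.tan(np.radians(p['vfov'])/2)
    K=np.array([[f,0,p['cx']],[0,f,p['cy']],[0,0,1]]); M=R.from_rotvec(p['rvec']).as_matrix(); return K,M,np.array(p['tvec'])
def ray(p,u,v,z):
    K,M,t=cam(p); d=M.T@np.linalg.inv(K)@[u,v,1]; c=-M.T@t
    return c+d*(z-c[2])/d[2]
def proj(p,X):
    K,M,t=cam(p); q=K@(M@np.array(X)+t); return q[:2]/q[2]
E
python3 - <<'E'
from h import *
s=telemetry.get_state(); print(s, ctrl.grip_point_offset)
print(R.from_quat(s['tcp_rot']).as_matrix().round(3))
for n in ['top','side','wrist']:
    p=imaging.read_camera(n); save(p,n+'0.png'); K,M,t=cam(p); print(n,p['vfov'],p['cx'],p['cy'],-M.T@t, p.keys())
    print(M.round(2))
E
```

```text
pics
{'time': 0.0, 'qpos': array([ 9.73006943e-01,  2.87205287e-01,  1.57816314e+00,  1.29051715e-05,
        1.27862996e+00, -1.50013000e-01]), 'dq': array([ 0.00088327, -0.00119948, -0.00114106,  0.00033909, -0.00035599,
        0.00051024]), 'joint_efforts': array([ 6.91148216e-05, -4.05987775e+01, -2.92622334e+01, -1.28680344e-04,
        5.71511730e-03, -2.19844132e-06]), 'eef_pos': array([0.29185321, 0.6079132 , 0.22992828]), 'tcp_rot': array([ 2.22024099e-01,  9.75040436e-01, -1.11750628e-03, -4.45097940e-04]), 'contact_force': array([ 0.91782872,  0.01570074, -0.08681588]), 'wrist_torque': array([-0.04719503,  0.00493928,  0.00287923]), 'opening': 0.9980571544260755} 0.0187
[[-0.901  0.433 -0.001]
 [ 0.433  0.901 -0.002]
 [ 0.    -0.002 -1.   ]]
top 53.86341937904445 257.19929927323494 186.65272975981006 [0.42201931 0.01752322 0.95649644] dict_keys(['pixels', 'vfov', 'cx', 'cy', 'rvec', 'tvec', 'shot'])
[[-0.01 -1.    0.  ]
 [-0.98  0.01 -0.21]
 [ 0.21 -0.   -0.98]]
side 43.93405303463533 250.2970713827723 189.06082332498468 [-0.01849477 -0.90843375  0.87163397] dict_keys(['pixels', 'vfov', 'cx', 'cy', 'rvec', 'tvec', 'shot'])
[[ 0.83 -0.56  0.01]
 [-0.33 -0.5  -0.8 ]
 [ 0.46  0.66 -0.6 ]]
wrist 69.54358389195417 257.1207786745187 192.9352300513587 [0.23098434 0.6379099  0.37297409] dict_keys(['pixels', 'vfov', 'cx', 'cy', 'rvec', 'tvec', 'shot'])
[[ 0.43  0.9  -0.  ]
 [ 0.87 -0.42  0.26]
 [ 0.24 -0.12 -0.96]]
```

View pics/top0.png

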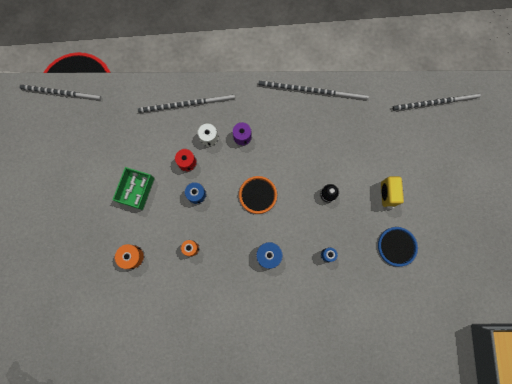

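View pics/side0.png

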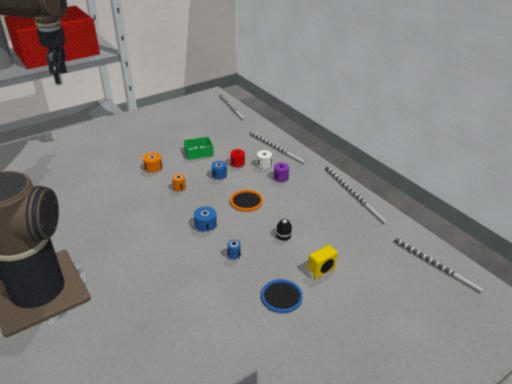

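Run:
```python
from h import *
ps={n:imaging.read_camera(n) for n in ['top','side']}
zs={'blue_tray':0,'orange_tray':0,'chuck':0,'bolt_bin':0,'tape':0}
for l in ['blue_large_center','blue_medium_center','blue_small_center','orange_large_center','orange_small_center','blue_tray','orange_tray','chuck','bolt_bin','tape']:
    z=zs.get(l,0.022)
    for n,p in ps.items():
        for d in finder.pinpoint(l,p)[:4]:
            r,c=d['location']; print(l,n,round(d['confidence'],2),(round(c,1),round(r,1)),ray(p,c,r,z)[:2].round(4))
# colour-based: hole centroid top view; tray ellipse
p=ps['top']; im=p['pixels']
hsv=cv2.cvtColor(im,cv2.COLOR_RGB2HSV)
for nm,lo,hi in [('blue',(100,120,60),(118,255,255)),('orange',(5,150,120),(17,255,255))]:
    m=cv2.inRange(hsv,lo,hi); cs,h=cv2.findContours(m,cv2.RETR_EXTERNAL,cv2.CHAIN_APPROX_NONE)
    for c in cs:
        if cv2.contourArea(c)>60:
            e=cv2.fitEllipse(c) ; hull=cv2.convexHull(c)
            print(nm,cv2.contourArea(c),np.round(e[0],1),np.round(e[1],1))
            if cv2.contourArea(c)>1000: print('  tray z.01',ray(p,*e[0],.01)[:2].round(4))
```

```text
blue_large_center top 0.85 (270.0, 254.6) [ 0.4492 -0.0167]
blue_large_center side 0.96 (204.3, 217.9) [ 0.4489 -0.0093]
blue_medium_center top 0.91 (242.6, 132.9) [0.7619 0.0498]
blue_medium_center top 0.89 (211.2, 134.7) [0.7576 0.1314]
blue_medium_center top 0.73 (194.8, 191.7) [0.6068 0.1703]
blue_medium_center top 0.66 (186.7, 159.2) [0.692  0.1932]
blue_medium_center side 0.83 (237.7, 157.8) [0.6918 0.1949]
blue_medium_center side 0.75 (263.6, 158.8) [0.759 0.143]
blue_medium_center side 0.72 (220.2, 168.5) [0.6117 0.1734]
blue_medium_center side 0.6 (280.8, 173.4) [0.7552 0.0452]
blue_small_center top 0.74 (327.4, 253.2) [ 0.4514 -0.1567]
blue_small_center side 0.76 (237.1, 250.3) [ 0.4545 -0.1667]
blue_small_center side 0.19 (282.1, 297.4) [ 0.4562 -0.3532]
orange_large_center top 0.77 (126.4, 257.1) [0.4463 0.3322]
orange_large_center top 0.19 (326.7, 253.8) [ 0.4499 -0.1549]
orange_large_center side 0.67 (149.9, 160.6) [0.4459 0.3384]
orange_large_center side 0.22 (243.5, 199.3) [5.851e-01 2.000e-04]
orange_small_center top 0.53 (190.7, 248.3) [0.4661 0.1767]
orange_small_c
[... 192 characters left out ...]
.9) [ 0.4608 -0.3427]
orange_tray top 0.71 (259.8, 194.5) [0.6025 0.0064]
orange_tray side 0.77 (246.6, 199.7) [0.6073 0.017 ]
orange_tray side 0.62 (323.4, 271.8) [ 0.6035 -0.3312]
chuck top 0.71 (330.3, 191.7) [ 0.6083 -0.1756]
bolt_bin top 0.7 (138.5, 191.6) [0.6126 0.3189]
bolt_bin side 0.93 (195.2, 151.0) [0.6123 0.34  ]
tape side 0.61 (321.9, 270.0) [ 0.6045 -0.3245]
blue 138.5 [329.5 254.4] [13.4 13.5]
blue 480.0 [268.9 255.2] [24.5 25. ]
blue 1161.0 [397.2 246.3] [37.1 39.9]
  tray z.01 [ 0.4672 -0.333 ]
blue 280.5 [194.5 192.2] [18.4 19.7]
orange 432.5 [126.7 256.3] [22.6 24.5]
orange 177.5 [188.6 247.6] [14.7 15.5]
orange 1062.0 [257.5 194.5] [36.5 37.1]
  tray z.01 [0.6006 0.0123]
```

```bash
python3 -m crank '[[-0.4,-0.3,0,0,0,-0.143,1],[-0.86,-0.6,0,0,0,-0.286,1],[-0.86,-0.6,0,0,0,-0.286,1],[-0.86,-0.6,0,0,0,-0.286,1],[-0.86,-0.6,0,0,0,-0.286,1]]'
python3 - <<'E'
from h import *
s=telemetry.get_state(); print(R.from_quat(s['tcp_rot']).as_matrix().round(4), s['eef_pos'])
E
```

```text
time: 1.75
eef_pos: [0.3705, 0.4704, 0.2316]
tcp_rot: [0.001, 1.0, 0.0, 0.0]
contact_force: [-0.2, -0.0, 0.2]
opening: 0.999
[[-1.0e+00  2.5e-03  1.0e-04]
 [ 2.5e-03  1.0e+00  5.0e-04]
 [-1.0e-04  5.0e-04 -1.0e+00]] [0.37046875 0.470367   0.23159498]
```

```bash
python3 -m crank '[[-0.25,-0.33,0,0,0,0,1],[-0.4,-0.66,0,0,0,0,1],[-0.51,-0.915,0,0,0,0,1],[-0.51,-0.915,0,0,0,0,1],[-0.51,-0.915,0,0,0,0,1]]'
cat >> h.py <<'E'
def look(label,z,name=None,n=3,cam='wrist'):
    s=telemetry.get_state(); print('tcp',s['eef_pos'].round(4),'op',round(s['opening'],3))
    p=imaging.read_camera(cam)
    if name: save(p,name)
    for d in finder.pinpoint(label,p)[:n]:
        r,c=d['location']; print(label,round(d['confidence'],2),(round(c,1),round(r,1)),ray(p,c,r,z)[:2].round(4))
    return p
E
python3 - <<'E'
from h import *
p=look('orange_large_center',.022,'w1.png')
s=telemetry.get_state(); print(proj(p,s['eef_pos']))
E
```

```text
time: 2.25
eef_pos: [0.4466, 0.3345, 0.2315]
tcp_rot: [0.0, 1.0, 0.0, 0.0]
contact_force: [-0.3, 0.7, 1.0]
opening: 1.0
tcp [0.4466 0.3345 0.2315] op 1.0
orange_large_center 0.79 (249.3, 168.9) [0.4431 0.3256]
[258.02988508 240.44589342]
```

View pics/w1.png

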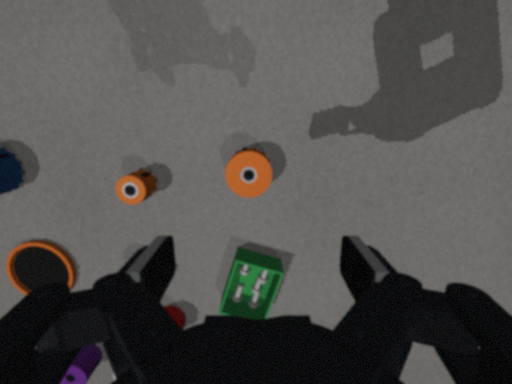

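```bash
cat >> h.py <<'E'
from scipy.optimize import least_squares
C={'blue':((100,100,30),(122,255,255)),'orange':((4,130,60),(18,255,255))}
def cylhull(p,x,y,z0,z1,r):
    a=np.linspace(0,2*np.pi,60,endpoint=False)
    pts=np.array([proj(p,[x+r*np.cos(t),y+r*np.sin(t),z]) for z in(z0,z1) for t in a]).astype(np.float32)
    return cv2.convexHull(pts)[:,0]
def fit(p,color,x,y,z0,z1,r,win=1.8,free_z=False):
    """colour blob hull centroid+size vs. model hull, near guess"""
    h0=cylhull(p,x,y,z0,z1,r); c=h0.mean(0); w=(h0.max(0)-h0.min(0))*win/2
    m=cv2.inRange(cv2.cvtColor(p['pixels'],cv2.COLOR_RGB2HSV),*C[color])
    n,lab,st,ce=cv2.connectedComponentsWithStats(m)
    best=None
    for i in range(1,n):
        if st[i,4]>30 and abs(ce[i]-c).max()<w.max()*1.5 and (best is None or st[i,4]>st[best,4]): best=i
    if best is None: return None
    l,t,ww,hh,_=st[best]; obs=np.array([l-.5,t-.5,l+ww-.5,t+hh-.5])
    f=lambda q:(lambda h:np.r_[h.min(0),h.max(0)]-obs)(cylhull(p,q[0],q[1],z0,z1,r))
    s=least_squares(f,[x,y],diff_step=1e-3)
    return s.x.round(4), f(s.x).round(1), obs
E
python3 - <<'E'
from h import *
G=dict(blue_large=(.449,-.013,.031),blue_medium=(.608,.172,.024),blue_small=(.452,-.16,.017),orange_large=(.445,.333,.029),orange_small=(.467,.178,.019))
for cm in ['top','side','wrist']:
    p=imaging.read_camera(cm)
    for k,(x,y,r) in G.items(): print(cm,k,fit(p,k.split('_')[0],x,y,0.002 if 1 else 0,.044,r))
    print(cm,'bt',fit(p,'blue',.465,-.335,0,.01,.049)); print(cm,'ot',fit(p,'orange',.602,.01,0,.01,.049))
p=imaging.read_camera('wrist')
print(ray(p,248.5,174.5,.044), ray(p,130.5,190,.044), proj(p,[.4445,.333,.044]))
E
```

```text
top blue_large (array([ 0.4479, -0.0123]), array([-0. ,  0.3,  0. , -0.3]), array([255.5, 241.5, 281.5, 268.5]))
top blue_medium (array([0.6028, 0.1689]), array([-0.4, -0.5,  0.4,  0.5]), array([184.5, 182.5, 205.5, 203.5]))
top blue_small (array([ 0.4479, -0.1597]), array([-0.1, -0.3,  0.1,  0.4]), array([320.5, 247.5, 337.5, 261.5]))
top orange_large (array([0.4485, 0.3261]), array([ 0.2,  0.1, -0.2, -0.1]), array([113.5, 243.5, 143.5, 268.5]))
top orange_small (array([0.4676, 0.1802]), array([-0.8, -0.3,  0.8,  0.3]), array([180.5, 239.5, 197.5, 255.5]))
top bt (array([ 0.4671, -0.3351]), array([-0.4,  0. ,  0.4, -0. ]), array([377.5, 226.5, 417.5, 266.5]))
top ot (array([0.6019, 0.0123]), array([-0.2, -0.2,  0.2,  0.2]), array([238.5, 175.5, 276.5, 213.5]))
side blue_large (array([ 0.4482, -0.0124]), array([-0.7, -1.2,  0.7,  1. ]), array([193.5, 206.5, 215.5, 230.5]))
side blue_medium (array([0.604 , 0.1706]), array([-0.8, -0.8,  0.8,  0.7]), array([211.5, 160.5, 225.5, 178.5]))
side blue_small (array([ 0.4492, -0.1585]), array([-0.8, -1.2,  0.8,  1.1]), array([227.5, 239.5, 239
[... 359 characters left out ...]
ay([0.601 , 0.0108]), array([-0.1, -0.6,  0.1,  0.5]), array([229.5, 189.5, 262.5, 211.5]))
wrist blue_large (array([0.4442, 0.0245]), array([-26.5,  -4.3,  30. ,   6.3]), array([ -0.5, 148.5,  20.5, 191.5]))
wrist blue_medium None
wrist blue_small None
wrist orange_large (array([0.4459, 0.3254]), array([ 0.2, -0.8, -0.2,  0.8]), array([223.5, 148.5, 271.5, 197.5]))
wrist orange_small (array([0.4652, 0.1779]), array([-1. , -0.5,  1.1,  0.5]), array([113.5, 169.5, 154.5, 204.5]))
wrist bt None
wrist ot (array([0.5973, 0.0126]), array([-1.5, -3.3,  1.6,  3.8]), array([  4.5, 240.5,  73.5, 295.5]))
[0.44478224 0.32643675 0.044     ] [0.46473803 0.18077504 0.044     ] [253.89936488 174.28966016]
```

```bash
python3 -m crank '[[-0.01,-0.057,0.3,0,0,0,1],[-0.01,-0.057,0.6,0,0,0,1],[-0.01,-0.057,0.85,0,0,0,1],[-0.01,-0.057,1,0,0,0,1],[-0.01,-0.057,1,0,0,0,1]]' 40
python3 - <<'E'
from h import *
p=look('orange_large_center',.022,'w2.png'); print(fit(p,'orange',.4478,.326,.002,.044,.029))
E
```

```text
time: 3.05
eef_pos: [0.4444, 0.3251, 0.077]
tcp_rot: [-0.001, 1.0, -0.002, -0.004]
contact_force: [-0.1, -0.6, -0.5]
opening: 0.997
tcp [0.4444 0.3251 0.077 ] op 0.997
orange_large_center 0.56 (253.6, 211.1) [0.4446 0.3231]
orange_large_center 0.4 (66.0, 237.8) [0.4669 0.1772]
(array([0.4463, 0.325 ]), array([-0.1, -0.8,  0.1,  0.8]), array([213.5, 171.5, 298.5, 261.5]))
```

View pics/w2.png

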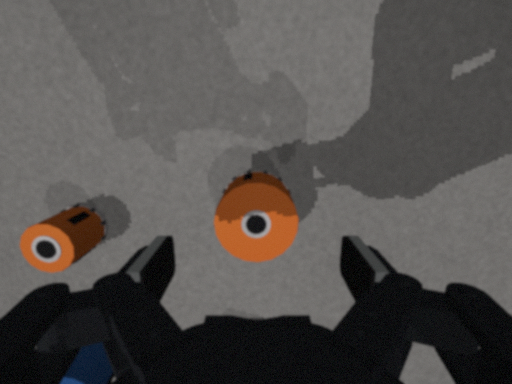

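```bash
python3 -m crank '[[0,0,0.2,0,0,0,1],[0,0,0.4,0,0,0,1],[0,0,0.46,0,0,0,1],[0,0,0.46,0,0,0,1],[0,0,0.46,0,0,0,1]]' 40; python3 -c "
from h import *
p=look('orange_large_center',.022)"
```

```text
time: 3.65
eef_pos: [0.4492, 0.3267, 0.0144]
tcp_rot: [-0.001, 1.0, 0.001, 0.002]
contact_force: [-0.1, -0.2, 0.5]
opening: 1.002
tcp [0.4492 0.3267 0.0144] op 1.002
orange_large_center 0.93 (250.8, 246.4) [0.4482 0.3241]
```

```bash
python3 -m crank '[[0,0,0.04,0,0,0,1],[0,0,0.04,0,0,0,0.6],[0,0,0.04,0,0,0,0.3],[0,0,0.04,0,0,0,0.2],[0,0,0.04,0,0,0,0.2],[0,0,0.04,0,0,0,0.2],[0,0,0.04,0,0,0,0.2],[0,0,0.04,0,0,0,0.2]]' 40; python3 -m crank '[[0,0,-0.03,0,0,0,0.2],[0,0,-0.15,0,0,0,0.2],[0,0,-0.4,0,0,0,0.2],[0,0,-0.6,0,0,0,0.2],[0,0,-0.6,0,0,0,0.2],[0,0,-0.6,0,0,0,0.2],[0,0,-0.6,0,0,0,0.2]]'; python3 -c "
from h import *
p=look('orange_large_center',.022,'w3.png')
s=telemetry.get_state();x,y,z=s['eef_pos']
print(fit(p,'orange',x,y,z-.012,z+.032,.029)); p=imaging.read_camera('side');save(p,'s3.png')"
```

```text
time: 4.55
eef_pos: [0.448, 0.3258, 0.0066]
tcp_rot: [-0.001, 1.0, -0.0, 0.0]
contact_force: [-1.1, -1.8, 3.7]
opening: 0.67
time: 5.25
eef_pos: [0.446, 0.3251, 0.0938]
tcp_rot: [-0.001, 1.0, -0.001, -0.002]
contact_force: [-0.2, 0.5, -2.5]
opening: 0.672
tcp [0.446  0.3251 0.0938] op 0.672
orange_large_center 0.78 (257.5, 253.4) [0.4903 0.3262]
(array([0.4449, 0.3261]), array([ 2.5, -4.6, -2.5,  4. ]), array([190.5, 189.5, 324.5, 320.5]))
```

View pics/w3.png

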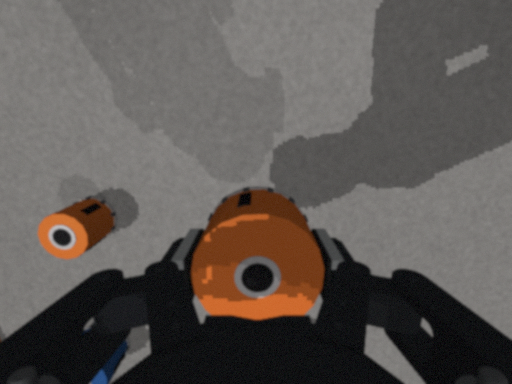

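View pics/s3.png

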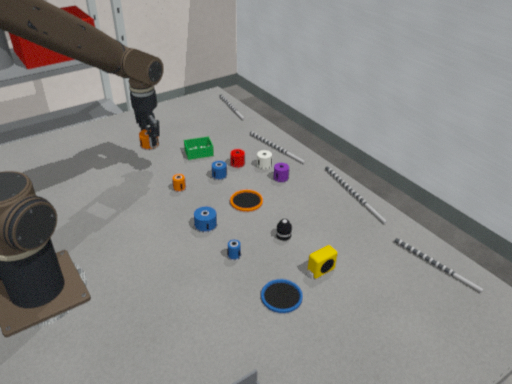

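```bash
python3 -m crank '[[-0.06,-0.12,0,0,0,0,0.2],[-0.18,-0.35,0,0,0,0,0.2],[-0.3,-0.6,0,0,0,0,0.2],[-0.42,-0.85,0,0,0,0,0.2],[-0.51,-1,0,0,0,0,0.2]]'; python3 -m crank '[[-0.1,-0.2,0,0,0,0,0.2],[-0.22,-0.45,0,0,0,0,0.2],[-0.35,-0.7,0,0,0,0,0.2],[-0.46,-0.9,0,0,0,0,0.2],[-0.51,-1,0,0,0,0,0.2],[-0.51,-1,0,0,0,0,0.2],[-0.51,-1,0,0,0,0,0.2],[-0.51,-1,0,0,0,0,0.2]]';  python3 -c "
from h import *
s=telemetry.get_state();x,y,z=s['eef_pos'];print(s['eef_pos'])
for c in ['wrist','top','side']:
  p=imaging.read_camera(c); save(p,c+'4.png')
  print(c,fit(p,'orange',x,y,z-.006,z+.038,.029))"
```

```text
time: 5.9
eef_pos: [0.5247, 0.1735, 0.0952]
tcp_rot: [0.0, 1.0, -0.0, -0.001]
contact_force: [-0.5, 0.0, -1.6]
opening: 0.662
time: 6.7
eef_pos: [0.6001, 0.0274, 0.0956]
tcp_rot: [-0.001, 1.0, 0.0, -0.001]
contact_force: [-0.6, -0.8, -2.0]
opening: 0.668
[0.60011707 0.02737215 0.09560694]
wrist (array([0.583 , 0.0266]), array([  0.9,  17.3,  -0.9, -16.5]), array([182.5, 141.5, 324.5, 320.5]))
top None
side (array([0.5958, 0.039 ]), array([-2.8, -0.2,  2.8, -0. ]), array([231.5, 154.5, 246.5, 178.5]))
```

View pics/wrist4.png

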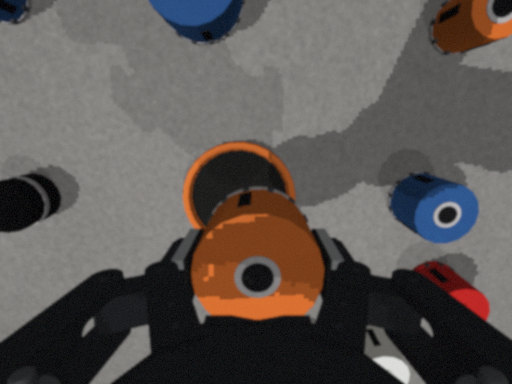

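View pics/top4.png

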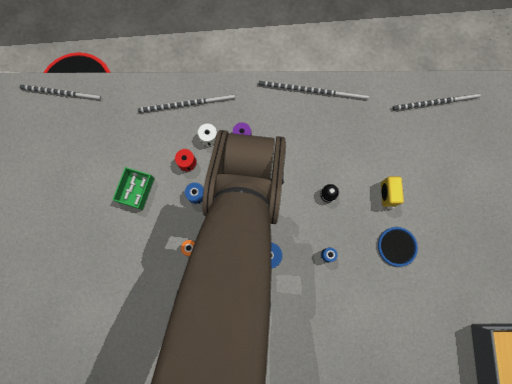

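```bash
python3 -m crank '[[-0.008,-0.106,0,0,0,0,0.2],[-0.008,-0.106,0.1,0,0,0,0.2],[-0.008,-0.106,0.25,0,0,0,0.2],[-0.008,-0.106,0.4,0,0,0,0.2],[-0.008,-0.106,0.46,0,0,0,0.2],[-0.008,-0.106,0.46,0,0,0,0.2],[-0.008,-0.106,0.46,0,0,0,0.2]]';  python3 -c "
from h import *
s=telemetry.get_state();x,y,z=s['eef_pos'];print(s['eef_pos'])
p=imaging.read_camera('wrist'); save(p,'w5.png'); print(ray(p,258,276,z+.0374), fit(p,'orange',.6015,.0115,0,.01,.049))
p=imaging.read_camera('side'); cv2.imwrite('pics/s5.png',cv2.resize(p['pixels'][120:250,150:330,::-1],None,fx=4,fy=4))
"
```

```text
time: 7.55
eef_pos: [0.6028, 0.01, 0.0276]
tcp_rot: [-0.001, 1.0, -0.0, 0.0]
contact_force: [0.2, 0.3, -1.9]
opening: 0.669
[0.60281439 0.00999602 0.02761102]
[0.60103502 0.01115829 0.06501102] (array([0.6261, 0.0108]), array([-8.4, -3.6,  8.4,  6.1]), array([189.5, 189.5, 324.5, 320.5]))
```

View pics/w5.png

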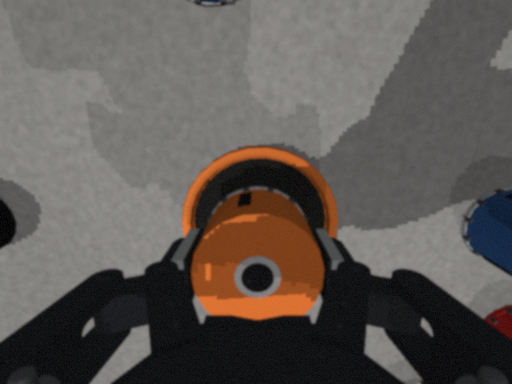

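View pics/s5.png

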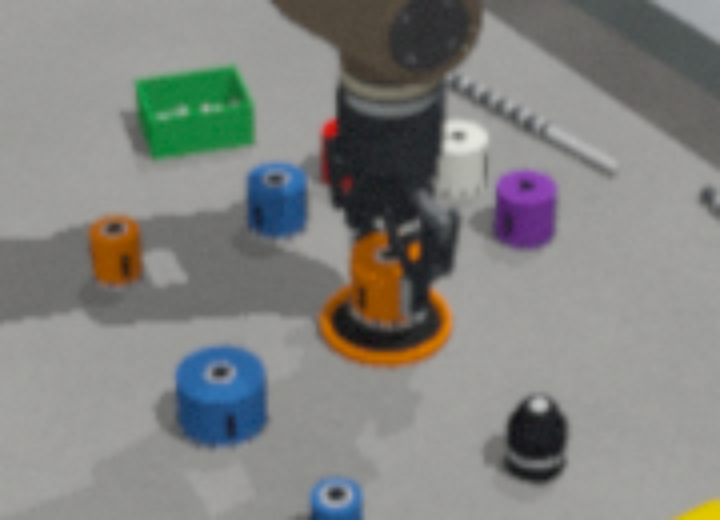

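```bash
python3 -m crank '[[0,0,0.04,0,0,0,0.2],[0,0,0.07,0,0,0,0.2],[0,0,0.09,0,0,0,0.2],[0,0,0.105,0,0,0,0.2],[0,0,0.112,0,0,0,0.2],[0,0,0.112,0,0,0,0.2],[0,0,0.112,0,0,0,0.2]]'
```

```text
time: 8.35
eef_pos: [0.6024, 0.0101, 0.0107]
tcp_rot: [-0.001, 1.0, 0.0, -0.0]
contact_force: [-1.7, 0.9, -0.6]
opening: 0.671
```

```bash
python3 -m crank '[[0,0,0.004,0,0,0,0.2],[0,0,0.004,0,0,0,0.72],[0,0,0.004,0,0,0,0.8],[0,0,0.004,0,0,0,0.9],[0,0,0.004,0,0,0,1],[0,0,-0.05,0,0,0,1],[0,0,-0.2,0,0,0,1],[0,0,-0.4,0,0,0,1],[0,0,-0.6,0,0,0,1],[0,0,-0.6,0,0,0,1],[0,0,-0.6,0,0,0,1]]'; python3 -c "
from h import *
s=telemetry.get_state();x,y,z=s['eef_pos'];print(s['eef_pos'])
p=imaging.read_camera('wrist'); save(p,'w6.png'); 
for c in ['side','wrist']:
  p=imaging.read_camera(c);print(c,fit(p,'orange',.6015,.0115,0.004,.048,.029))
"
```

```text
time: 9.45
eef_pos: [0.603, 0.01, 0.1018]
tcp_rot: [-0.001, 1.0, -0.0, 0.001]
contact_force: [-0.2, 1.3, -1.0]
opening: 1.001
[0.60304679 0.01001702 0.1018307 ]
side (array([5.938e-01, 2.000e-04]), array([ 6.4,  2.7, -6.5, -2.1]), array([229.5, 182.5, 262.5, 211.5]))
wrist (array([0.5903, 0.0125]), array([ 15.9,  11.3, -15.9, -12.2]), array([203.5, 139.5, 314.5, 246.5]))
```

View pics/w6.png

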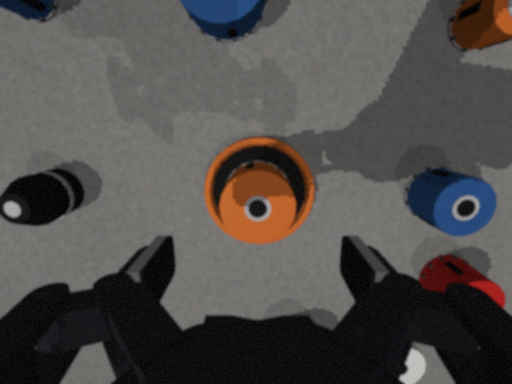

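```bash
python3 -c "
from h import *
p=imaging.read_camera('wrist')
print(ray(p,257.7,209,.048)[:2], ray(p,465,208,.044)[:2])
m=cv2.inRange(cv2.cvtColor(p['pixels'],cv2.COLOR_RGB2HSV),*C['orange'])
obs=[203.5,139.5,314.5]
f=lambda q:(lambda h:np.r_[h.min(0),h.max(0)][:3]-obs)(cylhull(p,q[0],q[1],0,.01,.049))
s=least_squares(f,[.6,.01],diff_step=1e-3);print(s.x,s.fun)
p=imaging.read_camera('side');print(fit(p,'orange',.4668,.1805,.002,.044,.019))
p=imaging.read_camera('top');print(fit(p,'orange',.4668,.1805,.002,.044,.019))
"
```

```text
[0.59863203 0.01156853] [0.59903479 0.16771935]
[0.60069014 0.01282254] [-0.65565491  0.06750488  0.65270996]
(array([0.4665, 0.181 ]), array([-0.4, -0.8,  0.4,  0.7]), array([171.5, 173.5, 184.5, 190.5]))
(array([0.4676, 0.1802]), array([-0.8, -0.3,  0.8,  0.3]), array([180.5, 239.5, 197.5, 255.5]))
```

```bash
python3 -m crank '[[0.2,0.22,0,0,0,0,1],[0.4,0.44,0,0,0,0,1],[0.6,0.66,0,0,0,0,1],[0.8,0.88,0,0,0,0,1],[0.907,1,0,0,0,0,1],[0.907,1,0,0,0,0,1]]'; python3 -m crank '[[0,0.137,0,0,0,0,1],[0,0.137,0.15,0,0,0,1],[0,0.137,0.3,0,0,0,1],[0,0.137,0.3,0,0,0,1],[0,0.137,0.3,0,0,0,1]]'; python3 -c "
from h import *
p=look('orange_small_center',.022,'w7.png'); print(fit(p,'orange',.467,.1805,.002,.044,.019))"
```

```text
time: 10.35
eef_pos: [0.4633, 0.1617, 0.0994]
tcp_rot: [-0.003, 1.0, 0.0, -0.001]
contact_force: [0.4, -0.0, 0.1]
opening: 1.006
time: 10.85
eef_pos: [0.4664, 0.1799, 0.0552]
tcp_rot: [-0.0, 1.0, -0.0, -0.001]
contact_force: [0.7, -0.6, -0.1]
opening: 1.001
tcp [0.4664 0.1799 0.0552] op 1.001
orange_small_center 0.92 (255.6, 220.9) [0.4665 0.1797]
(array([0.4654, 0.1788]), array([-1.1, -1.3,  1.1,  1.3]), array([223.5, 186.5, 284.5, 259.5]))
```

View pics/w7.png

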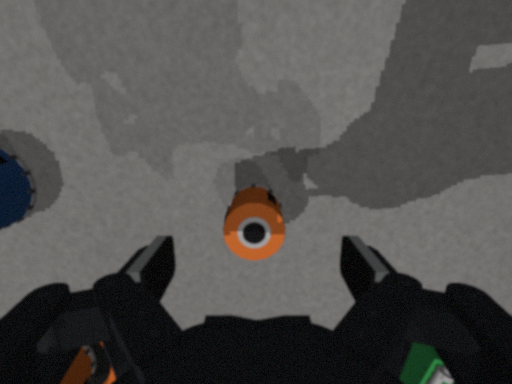

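Centred saw at (255,232), fingers either side. Descend 45 mm and grip.

```bash
python3 -m crank '[[0,0,0.15,0,0,0,1],[0,0,0.25,0,0,0,0.8],[0,0,0.295,0,0,0,0.7],[0,0,0.295,0,0,0,0.6],[0,0,0.295,0,0,0,0.45],[0,0,0.295,0,0,0,0.2],[0,0,0.295,0,0,0,0.1],[0,0,0.295,0,0,0,0.1],[0,0,0.295,0,0,0,0.1],[0,0,0.295,0,0,0,0.1]]' 40;python3 -c "
from h import *
p=look('orange_small_center',.022,'w8.png'); print(fit(p,'orange',.467,.1805,.002,.044,.019))"
```

```text
time: 11.95
eef_pos: [0.4673, 0.1806, 0.0126]
tcp_rot: [-0.001, 1.0, 0.0, 0.001]
contact_force: [-0.4, -0.8, 6.1]
opening: 0.432
tcp [0.4673 0.1806 0.0126] op 0.432
orange_small_center 0.57 (259.3, 250.5) [0.4678 0.1826]
(array([0.4658, 0.1814]), array([-0.5, -1.9,  0.5,  1.8]), array([215.5, 203.5, 298.5, 303.5]))
```

View pics/w8.png

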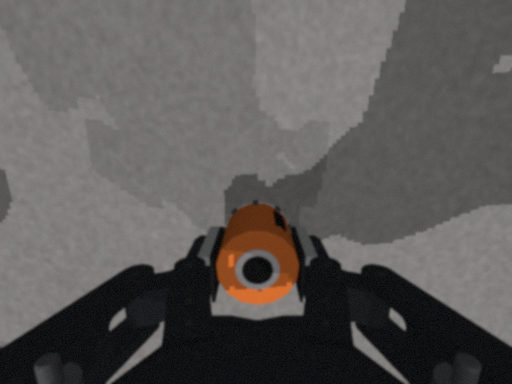

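```bash
python3 -m crank '[[0,0,-0.03,0,0,0,0.1],[0,0,-0.15,0,0,0,0.1],[0,0,-0.4,0,0,0,0.1],[0,0,-0.6,0,0,0,0.1],[0,0,-0.75,0,0,0,0.1],[0,0,-0.75,0,0,0,0.1],[0,0,-0.75,0,0,0,0.1]]'; python3 -m crank '[[-0.1,-0.12,0,0,0,0,0.1],[-0.3,-0.35,0,0,0,0,0.1],[-0.5,-0.6,0,0,0,0,0.1],[-0.75,-0.85,0,0,0,0,0.1],[-0.9,-1,0,0,0,0,0.1],[-0.9,-1,0,0,0,0,0.1],[-0.9,-1,0,0,0,0,0.1],[-0.9,-1,0,0,0,0,0.1]]';python3 -c "
from h import *
s=telemetry.get_state();x,y,z=s['eef_pos'];print(s['eef_pos'])
p=imaging.read_camera('wrist'); save(p,'w9.png'); print(ray(p,258,270,z+.0314), proj(p,[.602,.0105,.048]))"
```

```text
time: 12.75
eef_pos: [0.4655, 0.1804, 0.123]
tcp_rot: [-0.001, 1.0, -0.0, -0.0]
contact_force: [0.3, 0.1, -0.7]
opening: 0.431
time: 13.55
eef_pos: [0.5994, 0.0316, 0.1216]
tcp_rot: [-0.001, 1.0, 0.0, -0.002]
contact_force: [0.1, 0.4, -0.6]
opening: 0.433
[0.59938816 0.03155021 0.12156046]
[0.59847511 0.03272367 0.15296046] [230.39783545 206.32245301]
```

View pics/w9.png

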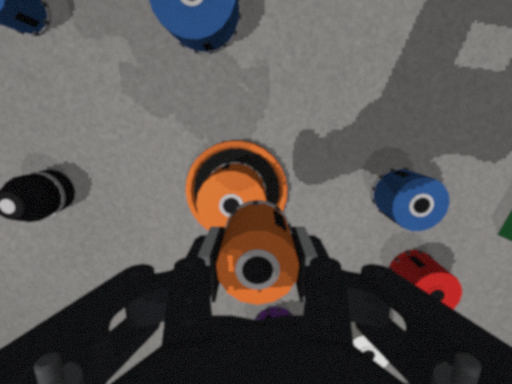

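```bash
python3 -m crank '[[-0.017,-0.145,0,0,0,0,0.1],[-0.017,-0.145,0,0,0,0,0.1],[-0.017,-0.145,0.12,0,0,0,0.1],[-0.017,-0.145,0.25,0,0,0,0.1],[-0.017,-0.145,0.33,0,0,0,0.1],[-0.017,-0.145,0.35,0,0,0,0.1],[-0.017,-0.145,0.35,0,0,0,0.1],[-0.017,-0.145,0.35,0,0,0,0.1]]';python3 -c "
from h import *
s=telemetry.get_state();x,y,z=s['eef_pos'];print(s['eef_pos'])
p=imaging.read_camera('wrist'); save(p,'w10.png'); print(ray(p,258,270,z+.0314))
p=imaging.read_camera('side'); cv2.imwrite('pics/s10.png',cv2.resize(p['pixels'][120:250,150:330,::-1],None,fx=4,fy=4))"
```

```text
time: 14.4
eef_pos: [0.6045, 0.0091, 0.0722]
tcp_rot: [-0.001, 1.0, -0.0, 0.001]
contact_force: [0.3, -1.1, -0.3]
opening: 0.434
[0.60453769 0.00912579 0.07222254]
[0.60342499 0.01032646 0.10362254]
```

View pics/w10.png

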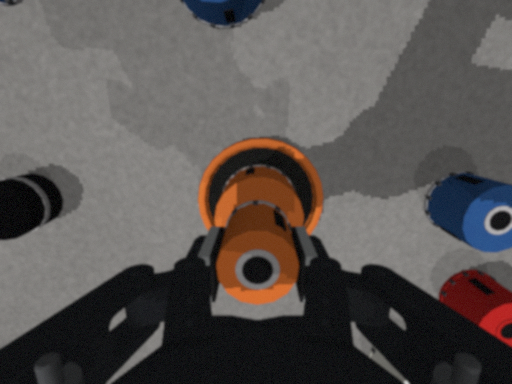

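View pics/s10.png

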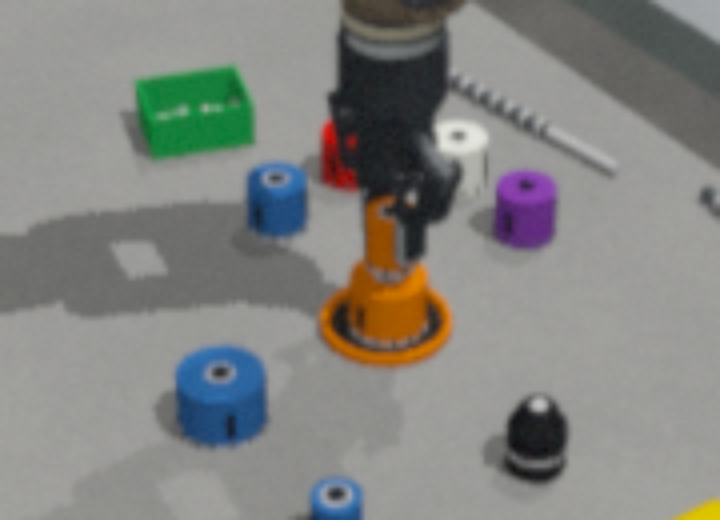

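```bash
python3 -m crank '[[0.008,0.004,0.03,0,0,0,0.1],[0.008,0.004,0.05,0,0,0,0.1],[0.008,0.004,0.065,0,0,0,0.1],[0.008,0.004,0.075,0,0,0,0.1],[0.008,0.004,0.08,0,0,0,0.1],[0.008,0.004,0.08,0,0,0,0.1],[0.008,0.004,0.08,0,0,0,0.1]]'
```

```text
time: 15.2
eef_pos: [0.6027, 0.0095, 0.0607]
tcp_rot: [-0.001, 1.0, 0.0, -0.001]
contact_force: [-4.1, -0.3, 6.2]
opening: 0.436
```

Contact (6 N). Release and lift, then look.

```bash
python3 -m crank '[[0,0,0,0,0,0,0.44],[0,0,0,0,0,0,0.48],[0,0,0,0,0,0,0.55],[0,0,0,0,0,0,0.7],[0,0,0,0,0,0,0.8],[0,0,-0.05,0,0,0,0.9],[0,0,-0.2,0,0,0,1],[0,0,-0.4,0,0,0,1],[0,0,-0.5,0,0,0,1],[0,0,-0.5,0,0,0,1],[0,0,-0.5,0,0,0,1]]';python3 -c "
from h import *
s=telemetry.get_state();x,y,z=s['eef_pos'];print(s['eef_pos'])
p=imaging.read_camera('wrist'); save(p,'w11.png')
p=imaging.read_camera('side'); cv2.imwrite('pics/s11.png',cv2.resize(p['pixels'][120:250,150:330,::-1],None,fx=4,fy=4))"
```

```text
time: 16.3
eef_pos: [0.6024, 0.0095, 0.1339]
tcp_rot: [-0.001, 1.0, 0.0, -0.0]
contact_force: [-0.5, -0.3, 0.2]
opening: 0.999
[0.60244234 0.00954377 0.13394829]
```

View pics/w11.png

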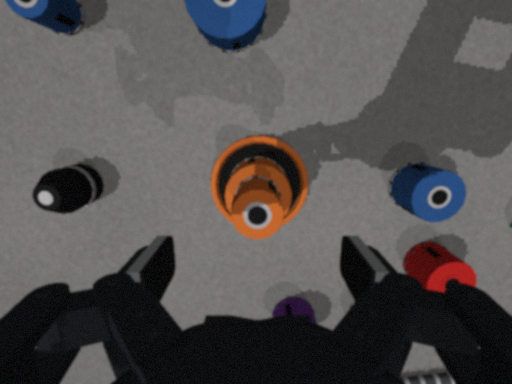

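View pics/s11.png

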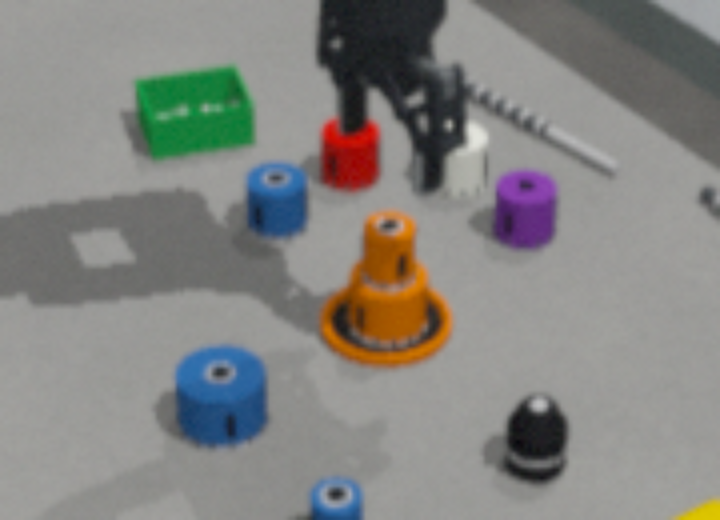

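```bash
python3 -m crank '[[0.25,-0.05,0,0,0,0,1],[0.5,-0.1,0,0,0,0,1],[0.75,-0.147,0,0,0,0,1],[1,-0.147,0,0,0,0,1],[1,-0.147,0.2,0,0,0,1],[1,-0.147,0.4,0,0,0,1],[1,-0.147,0.4,0,0,0,1],[1,-0.147,0.4,0,0,0,1]]';python3 -c "
from h import *
p=look('blue_large_center',.022,'w12.png'); print(fit(p,'blue',.448,-.0123,.002,.044,.031))"
```

```text
time: 17.2
eef_pos: [0.4519, -0.0125, 0.0734]
tcp_rot: [-0.001, 1.0, 0.0, -0.002]
contact_force: [0.8, -0.6, 1.1]
opening: 0.998
tcp [ 0.4519 -0.0125  0.0734] op 0.998
blue_large_center 0.71 (255.1, 203.4) [ 0.4451 -0.0131]
(array([ 0.4465, -0.0134]), array([-0.9, -1.2,  0.9,  1.2]), array([208.5, 160.5, 300.5, 256.5]))
```

View pics/w12.png

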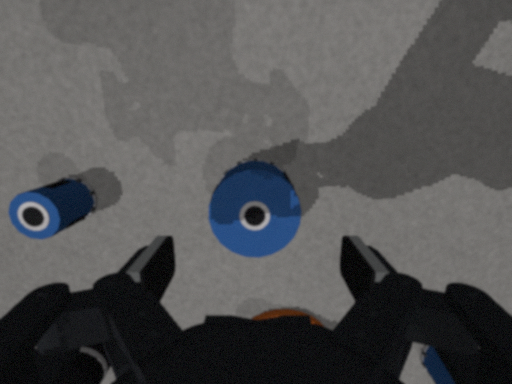

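```bash
python3 -m crank '[[0.024,0,0.15,0,0,0,1],[0.024,0,0.3,0,0,0,1],[0.024,0,0.4,0,0,0,1],[0.024,0,0.44,0,0,0,1],[0.024,0,0.44,0,0,0,0.9],[0.024,0,0.44,0,0,0,0.6],[0.024,0,0.44,0,0,0,0.4],[0.024,0,0.44,0,0,0,0.2],[0.024,0,0.44,0,0,0,0.2],[0.024,0,0.44,0,0,0,0.2],[0.024,0,0.44,0,0,0,0.2]]' 40;python3 -c "
from h import *
p=look('blue_large_center',.022,'w13.png')"
```

```text
time: 18.4
eef_pos: [0.4508, -0.0133, 0.0099]
tcp_rot: [-0.001, 1.0, -0.001, 0.002]
contact_force: [0.3, -1.1, 5.7]
opening: 0.71
tcp [ 0.4508 -0.0133  0.0099] op 0.71
blue_large_center 0.67 (256.3, 244.5) [ 0.4464 -0.0129]
```

View pics/w13.png

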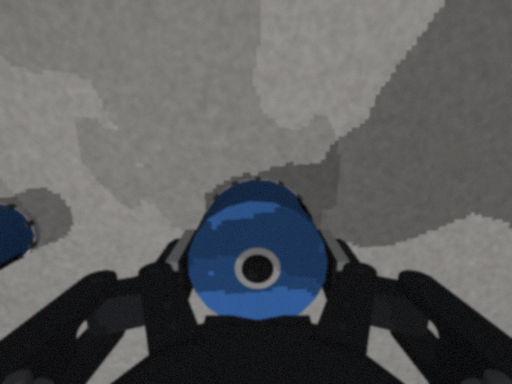

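```bash
python3 -m crank '[[0,0,-0.03,0,0,0,0.2],[0,0,-0.15,0,0,0,0.2],[0,0,-0.4,0,0,0,0.2],[0,0,-0.6,0,0,0,0.2],[0,0,-0.6,0,0,0,0.2],[0,0,-0.6,0,0,0,0.2]]'; python3 -m crank '[[-0.02,-0.15,0,0,0,0,0.2],[-0.04,-0.4,0,0,0,0,0.2],[-0.06,-0.65,0,0,0,0,0.2],[-0.07,-0.88,0,0,0,0,0.2],[-0.07,-1,0,0,0,0,0.2]]'; python3 -m crank '[[-0.02,-0.2,0,0,0,0,0.2],[-0.04,-0.45,0,0,0,0,0.2],[-0.06,-0.7,0,0,0,0,0.2],[-0.07,-0.9,0,0,0,0,0.2],[-0.07,-1,0,0,0,0,0.2],[-0.07,-1,0,0,0,0,0.2],[-0.07,-1,0,0,0,0,0.2]]'; python3 -c "
from h import *
s=telemetry.get_state();x,y,z=s['eef_pos'];print(s['eef_pos'],s['qpos'])
p=imaging.read_camera('wrist'); save(p,'w14.png'); print(ray(p,258,268,z+.0341))"
```

```text
time: 19.1
eef_pos: [0.4486, -0.0125, 0.0979]
tcp_rot: [-0.001, 1.0, 0.0, -0.0]
contact_force: [-0.4, -0.4, -2.1]
opening: 0.713
time: 19.6
eef_pos: [0.4583, -0.1642, 0.0956]
tcp_rot: [0.0, 1.0, 0.001, -0.002]
contact_force: [0.0, 0.3, -3.3]
opening: 0.714
time: 20.3
eef_pos: [0.4696, -0.3111, 0.0965]
tcp_rot: [-0.001, 1.0, 0.002, -0.001]
contact_force: [-0.2, 0.3, -3.1]
opening: 0.711
[ 0.46959076 -0.31110537  0.0965124 ] [-7.65463313e-01  1.95917700e-01  1.95069340e+00  6.66813339e-04
  9.99170760e-01 -2.33782184e+00]
[ 0.46601752 -0.31002703  0.1306124 ]
```

View pics/w14.png

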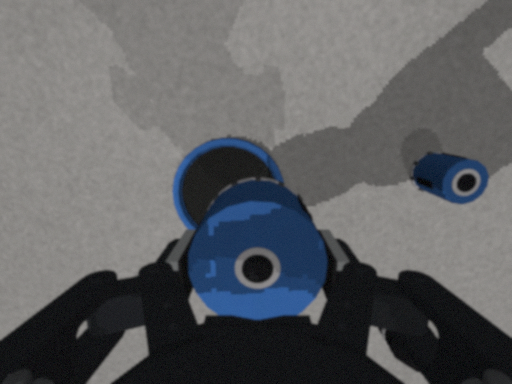

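```bash
cat >> h.py <<'E'
def trayfit(p,obs,x,y):
    f=lambda q:(lambda h:np.r_[h.min(0),h.max(0)][:len(obs)]-obs)(cylhull(p,q[0],q[1],0,.01,.049))
    s=least_squares(f,[x,y],diff_step=1e-3); return s.x.round(4),s.fun.round(1)
E
python3 -c "
from h import *
p=imaging.read_camera('wrist')
print(trayfit(p,[172.5,136.5],.467,-.335))"
```

```text
(array([ 0.4667, -0.3335]), array([0., 0.]))
```

```bash
python3 -m crank '[[-0.007,-0.16,0,0,0,0,0.2],[-0.007,-0.16,0,0,0,0,0.2],[-0.007,-0.16,0.15,0,0,0,0.2],[-0.007,-0.16,0.3,0,0,0,0.2],[-0.007,-0.16,0.42,0,0,0,0.2],[-0.007,-0.16,0.47,0,0,0,0.2],[-0.007,-0.16,0.47,0,0,0,0.2],[-0.007,-0.16,0.47,0,0,0,0.2]]'; python3 -c "
from h import *
s=telemetry.get_state();x,y,z=s['eef_pos'];print(s['eef_pos'])
p=imaging.read_camera('wrist'); save(p,'w15.png'); print(ray(p,258,268,z+.0341))"
```

```text
time: 21.2
eef_pos: [0.4722, -0.3366, 0.0286]
tcp_rot: [-0.001, 1.0, -0.0, 0.0]
contact_force: [0.3, 0.2, -2.3]
opening: 0.712
[ 0.47223703 -0.33663807  0.02863021]
[ 0.46853437 -0.33539439  0.06273021]
```

View pics/w15.png

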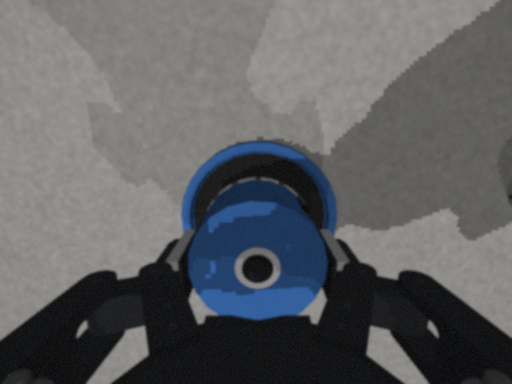

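Tray spans 182–337 in the picture (centre 259.5), saw hole at (258,268): well centred. Down 14.7 mm.

```bash
python3 -m crank '[[0.007,0,0.04,0,0,0,0.2],[0.007,0,0.07,0,0,0,0.2],[0.007,0,0.085,0,0,0,0.2],[0.007,0,0.095,0,0,0,0.2],[0.007,0,0.1,0,0,0,0.2],[0.007,0,0.1,0,0,0,0.2],[0.007,0,0.1,0,0,0,0.2]]'
```

```text
time: 21.95
eef_pos: [0.4703, -0.3366, 0.014]
tcp_rot: [-0.001, 1.0, 0.001, -0.001]
contact_force: [-3.5, 3.3, 5.4]
opening: 0.712
```

```bash
python3 -m crank '[[0,0,0,0,0,0,0.72],[0,0,0,0,0,0,0.76],[0,0,0,0,0,0,0.85],[0,0,0,0,0,0,1],[0,0,0,0,0,0,1],[0,0,-0.05,0,0,0,1],[0,0,-0.2,0,0,0,1],[0,0,-0.45,0,0,0,1],[0,0,-0.7,0,0,0,1],[0,0,-0.7,0,0,0,1],[0,0,-0.7,0,0,0,1]]'; python3 -c "
from h import *
s=telemetry.get_state();x,y,z=s['eef_pos'];print(s['eef_pos'])
p=imaging.read_camera('wrist'); save(p,'w16.png')
for c in ['top','side']:
  p=imaging.read_camera(c); print(fit(p,'blue',.6035,.170,.002,.044,.024))"
```

```text
time: 23.05
eef_pos: [0.4713, -0.3374, 0.1195]
tcp_rot: [-0.001, 1.0, -0.001, 0.001]
contact_force: [-0.7, 0.2, -0.3]
opening: 1.0
[ 0.47127629 -0.33737736  0.1195455 ]
(array([0.6028, 0.1689]), array([-0.4, -0.5,  0.4,  0.5]), array([184.5, 182.5, 205.5, 203.5]))
(array([0.604 , 0.1706]), array([-0.8, -0.8,  0.8,  0.7]), array([211.5, 160.5, 225.5, 178.5]))
```

View pics/w16.png

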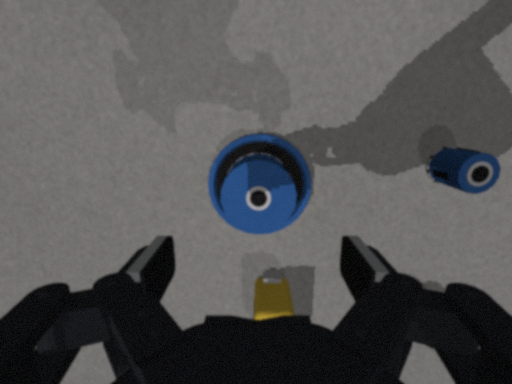

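```bash
python3 -c "
from h import *
p=imaging.read_camera('wrist')
print(trayfit(p,[207.5,131.5,312.5],.467,-.335), ray(p,258,198,.048))"
python3 -m crank '[[0,0.3,0,0,0,0,1],[0,0.6,0,0,0,0,1],[0,0.9,0,0,0,0,1],[0,1,0,0,0,0,1]]'; python3 -m crank '[[0,0.3,0,0,0,0,1],[0,0.6,0,0,0,0,1],[0,0.9,0,0,0,0,1],[0,1,0,0,0,0,1]]';python3 -m crank '[[0,0.3,0,0,0,0,1],[0,0.6,0,0,0,0,1],[0,0.9,0,0,0,0,1],[0,1,0,0,0,0,1]]';python3 -m crank '[[-0.2,0.2,0,0,0,0,1],[-0.5,0.38,0,0,0,0,1],[-0.8,0.38,0,0,0,0,1],[-0.88,0.38,0.1,0,0,0,1],[-0.88,0.38,0.3,0,0,0,1],[-0.88,0.38,0.3,0,0,0,1],[-0.88,0.38,0.3,0,0,0,1]]';python3 -c "
from h import *
p=look('blue_medium_center',.022,'w17.png'); print(fit(p,'blue',.6035,.17,.002,.044,.024))"
```

```text
(array([ 0.4633, -0.332 ]), array([-0.3,  0. ,  0.3])) [ 0.46375137 -0.33414119  0.048     ]
time: 23.65
eef_pos: [0.4688, -0.1828, 0.1157]
tcp_rot: [-0.002, 1.0, 0.002, -0.002]
contact_force: [0.3, -0.5, 0.1]
opening: 0.998
time: 24.05
eef_pos: [0.4691, -0.0338, 0.1166]
tcp_rot: [-0.002, 1.0, 0.001, -0.001]
contact_force: [-0.0, -0.8, -0.3]
opening: 1.003
time: 24.45
eef_pos: [0.4693, 0.1161, 0.1169]
tcp_rot: [-0.002, 1.0, 0.0, -0.001]
contact_force: [0.5, 0.3, 0.0]
opening: 0.996
time: 25.15
eef_pos: [0.6008, 0.1701, 0.0712]
tcp_rot: [-0.001, 1.0, -0.0, -0.002]
contact_force: [0.3, 0.2, -0.3]
opening: 0.999
tcp [0.6008 0.1701 0.0712] op 0.999
blue_medium_center 0.91 (257.3, 210.3) [0.5986 0.171 ]
blue_medium_center 0.91 (286.4, 315.7) [0.6894 0.1949]
blue_medium_center 0.69 (121.4, 382.3) [0.7587 0.0512]
(array([0.602 , 0.1695]), array([-0.9, -1.3,  0.9,  1.3]), array([219.5, 178.5, 290.5, 257.5]))
```

View pics/w17.png

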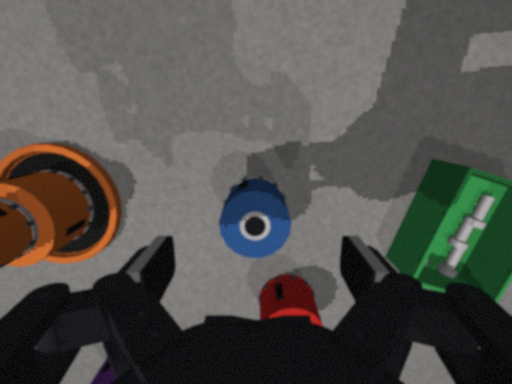

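```bash
python3 -m crank '[[0,0,0.15,0,0,0,1],[0,0,0.3,0,0,0,1],[0,0,0.4,0,0,0,1],[0,0,0.42,0,0,0,0.9],[0,0,0.42,0,0,0,0.7],[0,0,0.42,0,0,0,0.5],[0,0,0.42,0,0,0,0.2],[0,0,0.42,0,0,0,0.2],[0,0,0.42,0,0,0,0.2],[0,0,0.42,0,0,0,0.2],[0,0,0.42,0,0,0,0.2]]' 40;python3 -c "
from h import *
p=look('blue_medium_center',.022,'w18.png')"
```

```text
time: 26.35
eef_pos: [0.6034, 0.1705, 0.0116]
tcp_rot: [-0.001, 1.0, 0.0, 0.002]
contact_force: [-1.0, -1.2, 6.4]
opening: 0.551
tcp [0.6034 0.1705 0.0116] op 0.551
blue_medium_center 0.89 (254.0, 244.9) [0.6001 0.1697]
```

View pics/w18.png

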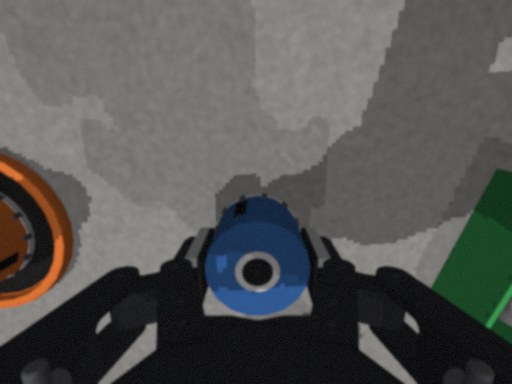

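```bash
python3 -m crank '[[0,0,-0.03,0,0,0,0.2],[0,0,-0.15,0,0,0,0.2],[0,0,-0.4,0,0,0,0.2],[0,0,-0.65,0,0,0,0.2],[0,0,-0.8,0,0,0,0.2],[0,0,-0.8,0,0,0,0.2],[0,0,-0.8,0,0,0,0.2]]'; python3 -m crank '[[0.1,0,0,0,0,0,0.2],[0.3,0,0,0,0,0,0.2],[0.55,-0.1,0,0,0,0,0.2],[0.8,-0.3,0,0,0,0,0.2],[0.9,-0.5,0,0,0,0,0.2],[0.9,-0.75,0,0,0,0,0.2],[0.9,-1,0,0,0,0,0.2]]'; python3 -m crank '[[0,-0.25,0,0,0,0,0.2],[0,-0.5,0,0,0,0,0.2],[0,-0.75,0,0,0,0,0.2],[0,-1,0,0,0,0,0.2]]';python3 -m crank '[[0,-0.25,0,0,0,0,0.2],[0,-0.5,0,0,0,0,0.2],[0,-0.75,0,0,0,0,0.2],[0,-0.92,0,0,0,0,0.2],[0,-1,0,0,0,0,0.2]]';python3 -m crank '[[0,-0.08,0,0,0,0,0.2],[0,-0.2,0,0,0,0,0.2],[0,-0.25,0,0,0,0,0.2],[0,-0.25,0,0,0,0,0.2],[0,-0.25,0,0,0,0,0.2]]'; python3 -c "
from h import *
s=telemetry.get_state();x,y,z=s['eef_pos'];print(s['eef_pos'])
p=imaging.read_camera('wrist'); save(p,'w19.png'); print(ray(p,258,271,z+.0324))"
```

```text
time: 27.15
eef_pos: [0.6014, 0.1705, 0.1297]
tcp_rot: [-0.001, 1.0, 0.0, -0.0]
contact_force: [-1.3, 0.1, -1.9]
opening: 0.548
time: 27.85
eef_pos: [0.4644, 0.0198, 0.1272]
tcp_rot: [-0.001, 1.0, 0.0, -0.002]
contact_force: [1.1, 0.4, -2.1]
opening: 0.547
time: 28.25
eef_pos: [0.4653, -0.1303, 0.1271]
tcp_rot: [-0.001, 1.0, 0.001, -0.002]
contact_force: [0.7, 0.1, -1.9]
opening: 0.55
time: 28.75
eef_pos: [0.4661, -0.2808, 0.1273]
tcp_rot: [0.0, 1.0, 0.001, -0.002]
contact_force: [0.5, -0.0, -2.6]
opening: 0.549
time: 29.25
eef_pos: [0.4676, -0.3167, 0.1297]
tcp_rot: [-0.001, 1.0, 0.0, -0.0]
contact_force: [0.7, 0.3, -1.7]
opening: 0.55
[ 0.46759545 -0.31673527  0.12965442]
[ 0.46648229 -0.31555528  0.16205442]
```

View pics/w19.png

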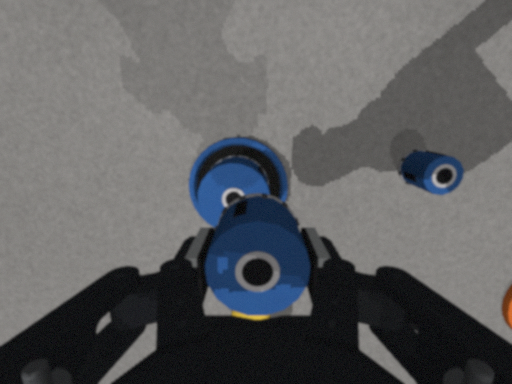

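```bash
python3 -c "
from h import *
p=imaging.read_camera('wrist'); print(ray(p,233,199,.048),ray(p,233,198,.048)); print(trayfit(p,[189.5,135.5],.467,-.335))
cv2.imwrite('pics/w19z.png',cv2.resize(p['pixels'][120:300,170:320,::-1],None,fx=3,fy=3))"
```

```text
[ 0.4666513  -0.33605154  0.048     ] [ 0.46576895 -0.33603284  0.048     ]
(array([ 0.4659, -0.3327]), array([0., 0.]))
```

View pics/w19z.png

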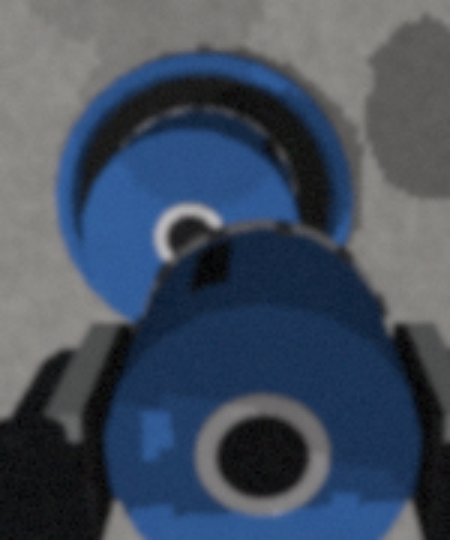

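```bash
python3 -m crank '[[0,-0.137,0,0,0,0,0.2],[0,-0.137,0,0,0,0,0.2],[0,-0.137,0.12,0,0,0,0.2],[0,-0.137,0.25,0,0,0,0.2],[0,-0.137,0.33,0,0,0,0.2],[0,-0.137,0.37,0,0,0,0.2],[0,-0.137,0.37,0,0,0,0.2],[0,-0.137,0.37,0,0,0,0.2]]'; python3 -c "
from h import *
s=telemetry.get_state();x,y,z=s['eef_pos'];print(s['eef_pos'])
p=imaging.read_camera('wrist'); save(p,'w20.png'); print(ray(p,258,271,z+.0324))
p=imaging.read_camera('side'); cv2.imwrite('pics/s20.png',cv2.resize(p['pixels'][200:330,200:380,::-1],None,fx=4,fy=4))"
```

```text
time: 30.15
eef_pos: [0.468, -0.3382, 0.075]
tcp_rot: [-0.001, 1.0, -0.0, 0.0]
contact_force: [-0.4, -0.2, -1.8]
opening: 0.551
[ 0.46804097 -0.33818568  0.07495242]
[ 0.46687082 -0.33695751  0.10735242]
```

View pics/w20.png

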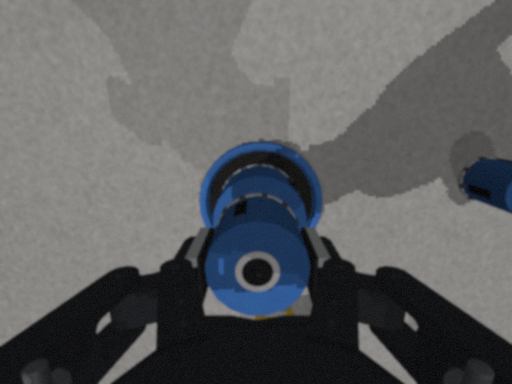

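View pics/s20.png

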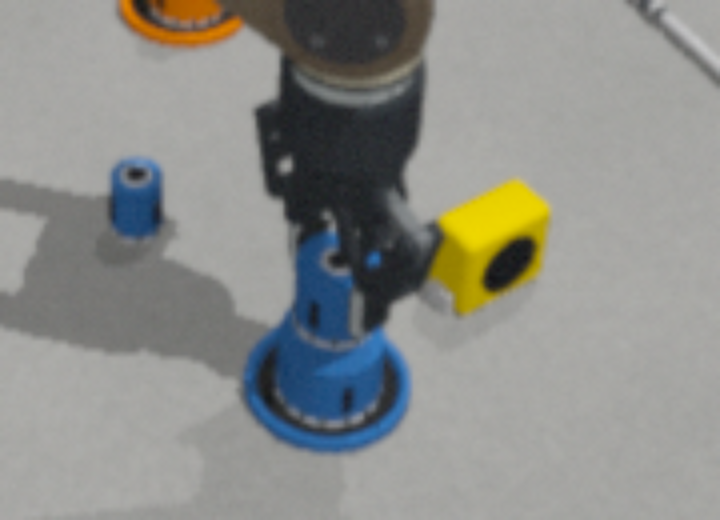

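Aligned (upper centre column 258, lower 259 in the wrist picture). Down 15.4 mm onto it.

```bash
python3 -m crank '[[0.003,0.005,0.04,0,0,0,0.2],[0.003,0.005,0.07,0,0,0,0.2],[0.003,0.005,0.085,0,0,0,0.2],[0.003,0.005,0.095,0,0,0,0.2],[0.003,0.005,0.103,0,0,0,0.2],[0.003,0.005,0.103,0,0,0,0.2],[0.003,0.005,0.103,0,0,0,0.2]]'
```

```text
time: 30.95
eef_pos: [0.4672, -0.337, 0.0596]
tcp_rot: [-0.001, 1.0, 0.0, -0.0]
contact_force: [-2.1, 2.9, 4.5]
opening: 0.552
```

```bash
python3 -m crank '[[0,0,0,0,0,0,0.56],[0,0,0,0,0,0,0.6],[0,0,0,0,0,0,0.7],[0,0,0,0,0,0,0.85],[0,0,0,0,0,0,1],[0,0,-0.05,0,0,0,1],[0,0,-0.2,0,0,0,1],[0,0,-0.4,0,0,0,1],[0,0,-0.55,0,0,0,1],[0,0,-0.55,0,0,0,1],[0,0,-0.55,0,0,0,1]]'; python3 -c "
from h import *
s=telemetry.get_state();x,y,z=s['eef_pos'];print(s['eef_pos'])
p=imaging.read_camera('wrist'); save(p,'w21.png')
p=imaging.read_camera('side'); cv2.imwrite('pics/s21.png',cv2.resize(p['pixels'][200:330,200:380,::-1],None,fx=4,fy=4)); print(fit(p,'blue',.4487,-.159,.002,.044,.017))"
```

```text
time: 32.05
eef_pos: [0.4673, -0.3372, 0.1419]
tcp_rot: [-0.001, 1.0, -0.0, 0.0]
contact_force: [0.1, -0.2, 0.3]
opening: 1.0
[ 0.46732939 -0.33721292  0.14186479]
(array([ 0.4492, -0.1585]), array([-0.8, -1.2,  0.8,  1.1]), array([227.5, 239.5, 239.5, 258.5]))
```

View pics/w21.png

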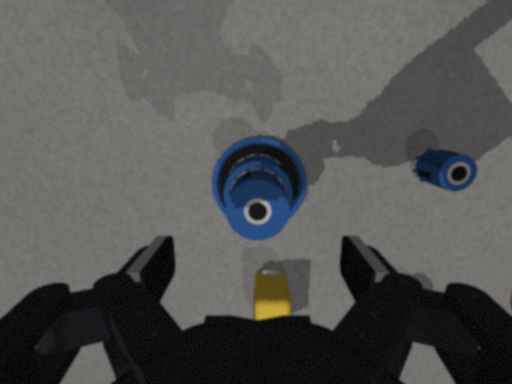

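View pics/s21.png

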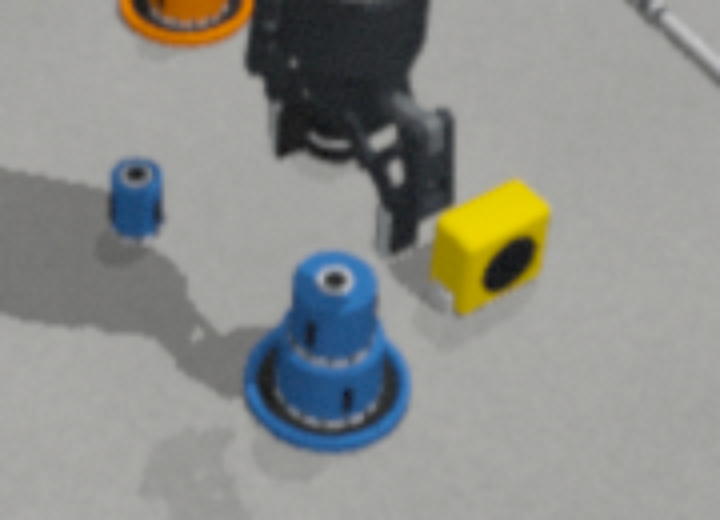

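```bash
python3 -m crank '[[0.04,0.3,0,0,0,0,1],[0.08,0.6,0,0,0,0,1],[0.12,0.9,0,0,0,0,1],[0.12,1,0,0,0,0,1]]'; python3 -m crank '[[0,0.187,0,0,0,0,1],[0,0.187,0.2,0,0,0,1],[0,0.187,0.4,0,0,0,1],[0,0.187,0.5,0,0,0,1],[0,0.187,0.5,0,0,0,1],[0,0.187,0.5,0,0,0,1]]';python3 -c "
from h import *
p=look('blue_small_center',.022,'w22.png'); print(fit(p,'blue',.449,-.159,.002,.044,.017))"
```

```text
time: 32.55
eef_pos: [0.4467, -0.183, 0.1388]
tcp_rot: [-0.002, 1.0, 0.002, -0.002]
contact_force: [0.1, -0.4, -0.1]
opening: 0.996
time: 33.15
eef_pos: [0.4487, -0.1592, 0.0658]
tcp_rot: [-0.001, 1.0, 0.0, -0.001]
contact_force: [0.7, -0.5, -0.2]
opening: 1.003
tcp [ 0.4487 -0.1592  0.0658] op 1.003
(array([ 0.4472, -0.159 ]), array([-1.2, -1.8,  1.2,  1.7]), array([230.5, 185.5, 281.5, 247.5]))
```

View pics/w22.png

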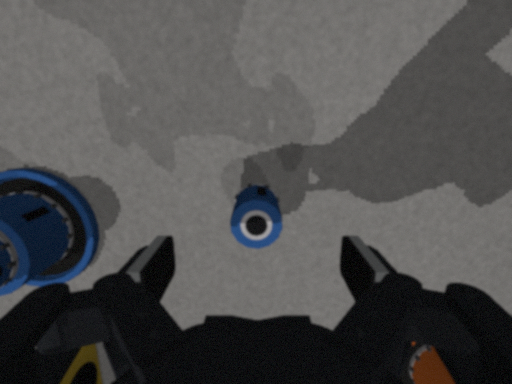

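```bash
python3 -m crank '[[0.005,0,0.15,0,0,0,1],[0.005,0,0.27,0,0,0,0.9],[0.005,0,0.34,0,0,0,0.8],[0.005,0,0.36,0,0,0,0.7],[0.005,0,0.36,0,0,0,0.55],[0.005,0,0.36,0,0,0,0.4],[0.005,0,0.36,0,0,0,0.1],[0.005,0,0.36,0,0,0,0.1],[0.005,0,0.36,0,0,0,0.1],[0.005,0,0.36,0,0,0,0.1],[0.005,0,0.36,0,0,0,0.1]]' 35;python3 -c "
from h import *
p=look('blue_small_center',.022,'w23.png')"
```

```text
time: 34.35
eef_pos: [0.4491, -0.1596, 0.0135]
tcp_rot: [-0.001, 1.0, -0.001, 0.001]
contact_force: [-0.2, 0.2, 5.8]
opening: 0.384
tcp [ 0.4491 -0.1596  0.0135] op 0.384
blue_small_center 0.91 (257.6, 244.8) [ 0.4467 -0.1585]
```

View pics/w23.png

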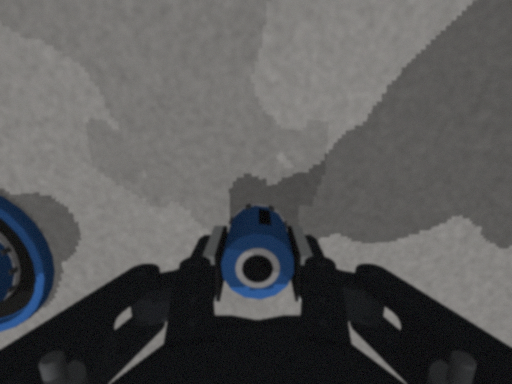

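```bash
python3 -m crank '[[0,0,-0.03,0,0,0,0.1],[0,0,-0.15,0,0,0,0.1],[0,0,-0.4,0,0,0,0.1],[0,0,-0.65,0,0,0,0.1],[0,0,-0.85,0,0,0,0.1],[0,0,-0.95,0,0,0,0.1],[0,0,-0.95,0,0,0,0.1]]'; python3 -m crank '[[-0.03,-0.15,0,0,0,0,0.1],[-0.06,-0.4,0,0,0,0,0.1],[-0.1,-0.65,0,0,0,0,0.1],[-0.13,-0.88,0,0,0,0,0.1],[-0.13,-1,0,0,0,0,0.1],[-0.13,-1,0,0,0,0,0.1],[-0.13,-1,0,0,0,0,0.1],[-0.13,-1,0,0,0,0,0.1]]'; python3 -c "
from h import *
s=telemetry.get_state();x,y,z=s['eef_pos'];print(s['eef_pos'])
p=imaging.read_camera('wrist'); save(p,'w24.png'); print(ray(p,258,266.5,z+.0305)); np.save('w24.npy',p)
cv2.imwrite('pics/w24z.png',cv2.resize(p['pixels'][120:300,170:320,::-1],None,fx=3,fy=3))"
```

```text
time: 35.15
eef_pos: [0.4493, -0.1597, 0.1573]
tcp_rot: [-0.001, 1.0, -0.001, 0.002]
contact_force: [0.3, -0.4, -0.9]
opening: 0.391
time: 35.95
eef_pos: [0.4674, -0.3074, 0.154]
tcp_rot: [-0.001, 1.0, 0.001, -0.001]
contact_force: [-0.5, 0.2, -0.8]
opening: 0.387
[ 0.46743131 -0.30736803  0.15396688]
[ 0.46514743 -0.30620827  0.18446688]
```

View pics/w24z.png

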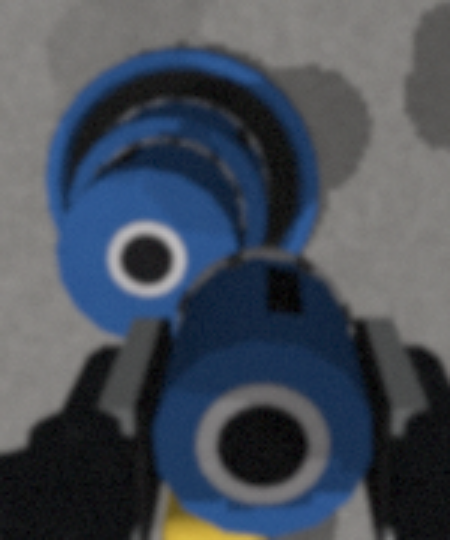

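```bash
python3 -c "
from h import *
p=np.load('w24.npy',allow_pickle=True).item(); print(ray(p,218.8,206,.092),ray(p,257.3,267.7,.184))"
```

```text
[ 0.46623156 -0.33620024  0.092     ] [ 0.46603079 -0.3065229   0.184     ]
```

```bash
python3 -m crank '[[-0.003,-0.1,0,0,0,0,0.1],[-0.003,-0.195,0,0,0,0,0.1],[-0.003,-0.195,0,0,0,0,0.1],[-0.003,-0.195,0.1,0,0,0,0.1],[-0.003,-0.195,0.18,0,0,0,0.1],[-0.003,-0.195,0.22,0,0,0,0.1],[-0.003,-0.195,0.22,0,0,0,0.1],[-0.003,-0.195,0.22,0,0,0,0.1],[-0.003,-0.195,0.22,0,0,0,0.1]]'; python3 -c "
from h import *
s=telemetry.get_state();x,y,z=s['eef_pos'];print(s['eef_pos'])
p=imaging.read_camera('wrist'); save(p,'w25.png'); print(ray(p,257.5,267,z+.0305))
p=imaging.read_camera('side'); cv2.imwrite('pics/s25.png',cv2.resize(p['pixels'][200:330,200:380,::-1],None,fx=4,fy=4))"
```

```text
time: 36.9
eef_pos: [0.4687, -0.3384, 0.1223]
tcp_rot: [-0.001, 1.0, -0.0, 0.0]
contact_force: [-0.1, 0.0, -0.6]
opening: 0.39
[ 0.46871079 -0.3383999   0.12233468]
[ 0.46663098 -0.33740048  0.15283468]
```

View pics/w25.png

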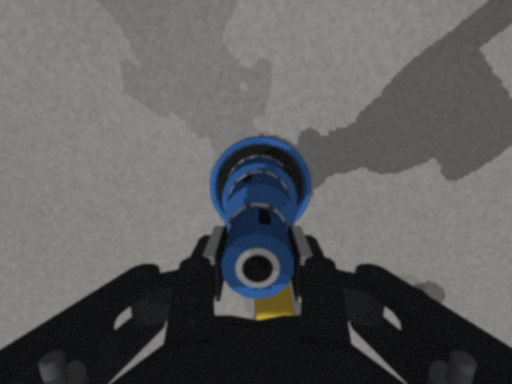

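View pics/s25.png

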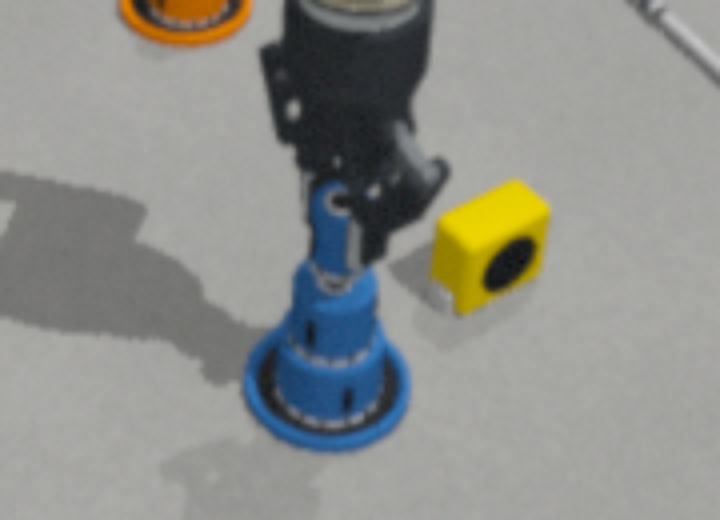

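Aligned. Down ~16.8 mm.

```bash
python3 -m crank '[[0.003,0.007,0.04,0,0,0,0.1],[0.003,0.007,0.075,0,0,0,0.1],[0.003,0.007,0.092,0,0,0,0.1],[0.003,0.007,0.103,0,0,0,0.1],[0.003,0.007,0.11,0,0,0,0.1],[0.003,0.007,0.112,0,0,0,0.1],[0.003,0.007,0.112,0,0,0,0.1]]'
```

```text
time: 37.7
eef_pos: [0.468, -0.3372, 0.1055]
tcp_rot: [-0.001, 1.0, 0.0, 0.0]
contact_force: [-1.5, 0.8, 2.8]
opening: 0.389
```

```bash
python3 -m crank '[[0,0,0,0,0,0,0.4],[0,0,0,0,0,0,0.44],[0,0,0,0,0,0,0.52],[0,0,0,0,0,0,0.65],[0,0,0,0,0,0,0.8],[0,0,-0.05,0,0,0,0.9],[0,0,-0.2,0,0,0,1],[0,0,-0.4,0,0,0,1],[0,0,-0.5,0,0,0,1],[0,0,-0.5,0,0,0,1],[0,0,-0.5,0,0,0,1]]'; python3 -c "
from h import *
s=telemetry.get_state();x,y,z=s['eef_pos'];print(s['eef_pos'])
p=imaging.read_camera('wrist'); save(p,'w26.png')
p=imaging.read_camera('side'); cv2.imwrite('pics/s26.png',cv2.resize(p['pixels'][140:330,140:380,::-1],None,fx=3.2,fy=3.1))"
```

```text
time: 38.8
eef_pos: [0.4677, -0.337, 0.1797]
tcp_rot: [-0.001, 1.0, 0.0, -0.0]
contact_force: [0.8, -0.3, -0.3]
opening: 1.006
[ 0.46774524 -0.33700837  0.17967593]
```

View pics/w26.png

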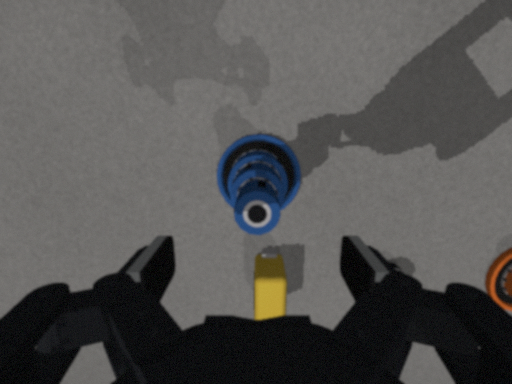

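View pics/s26.png

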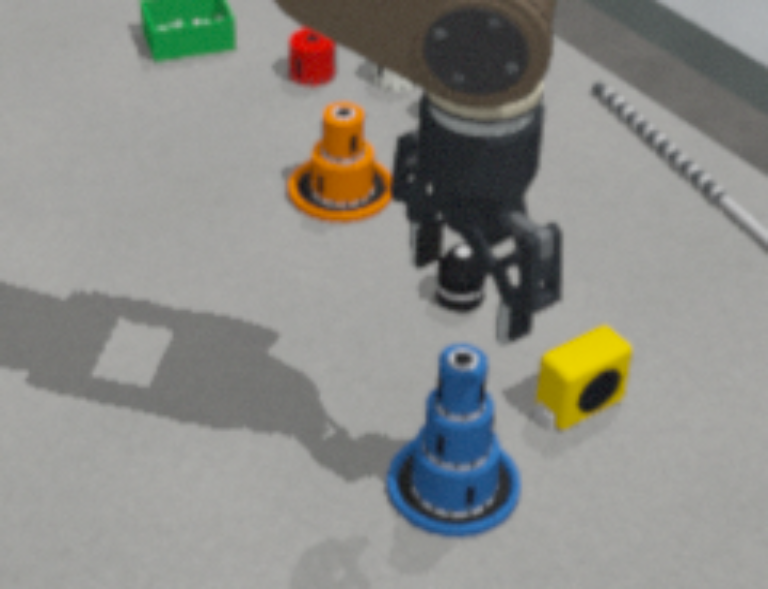

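```bash
python3 -c "
from h import *
p=imaging.read_camera('wrist');print(ray(p,257.5,213,.136)[:2])
p=imaging.read_camera('side')
for n,X in dict(bs=(.466,-.336,.136),bm=(.466,-.336,.092),os=(.602,.0105,.092)).items(): print(n,proj(p,X))
"
python3 -m crank '[[0,0.25,-0.2,0,0,0,1],[0,0.5,-0.4,0,0,0,1],[0,0.75,-0.6,0,0,0,1],[0,1,-0.6,0,0,0,1],[0,1,-0.6,0,0,0,1],[0,1,-0.6,0,0,0,1]]'
python3 -c "
from h import *
p=imaging.read_camera('top');save(p,'t27.png'); print(proj(p,(.466,-.336,.136)),proj(p,(.602,.0105,.092)))
cv2.imwrite('pics/t27z.png',cv2.resize(p['pixels'][160:290,230:430,::-1],None,fx=3.9,fy=3.9))"
```

```text
[ 0.46469971 -0.33522897]
bs [283.37551382 255.49765062]
bm [282.40774982 269.63938293]
os [246.4108798  176.01825785]
time: 39.6
eef_pos: [0.4675, -0.1865, 0.2692]
tcp_rot: [-0.002, 1.0, 0.0, -0.001]
contact_force: [-0.0, 0.1, -0.6]
opening: 0.998
[420.08398675 243.79926892] [258.42473313 187.40564471]
```

View pics/t27z.png

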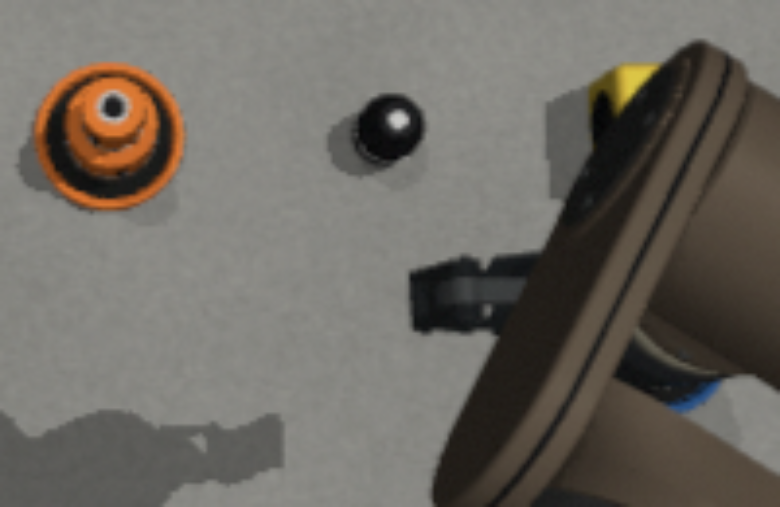

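```bash
python3 -c "
from h import *
print(ticket.sign_off())"
```

```text
the job is handed in; nothing more can be done
None
```

I stacked all five saws in their trays and handed the job in at about 40 s of the 136 s allowed. The blue tray holds large, medium, small from bottom to top, and the orange tray holds large, then small. Each saw was set down with light contact and released before I lifted away.

- **Centring:** The last wrist and top camera checks put each bottom saw within about 2.5 mm of its tray centre. Each upper saw is within about 2–3 mm of the one below. Both stacks look upright in the side picture.
- **Camera disagreement:** The wrist camera read x about 1.5–3 mm lower than the other two, within what the calibration would explain. I compared saw and tray within the same wrist picture to cancel this.
- **Unchecked:** In the final top view the arm hid the blue stack and part of the tape measure. The blue stack rests on the wrist and side pictures taken just before.
- **Bystanders:** The chuck, bolt bin and tape measure were not touched. I did not measure their final positions, but the last side picture shows all three where they started.

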